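# Open the delivery tin in the tilt-out bin

### The arm

A 6-joint arm with a two-finger parallel gripper is mounted at the origin on the work surface. World frame = base frame: x ahead of the robot, y to its left, z up, the work surface at z = 0. Lengths are in m, angles in rad, forces in N, time in s.
With the tool pointing down it reaches from about 0.425 to 0.95 m from the base axis. Payload 3.5 kg.
Tool frame: the origin (TCP) lies between the finger pads; the fingertips stand 25 mm ahead of it and the grasp point (between the pads) lies 6 mm ahead of it (ctrl.finger_overhang is the distance from the TCP to the fingertips, in m); x points along the fingers, y is the direction in which the jaws open and shut, and the axes are right-handed (so a half turn about x gives the same grasp; the last joint's range is limited). The gripper opens to 85 mm and grips with 20 to 120 N. Pads are 22 mm wide; open, the fingers measure 114 mm over their backs; the gripper's body (76 mm by 85 mm) begins 54 mm behind the grasp point. The pads swing forward as they close: fully open they stand 13 mm farther back than shut.
Start: joints at [-1.317, 0.286, 1.577, -0, 1.279, -0.15], TCP at [0.265, -0.621, 0.256] pointing down, gripper open.
Joint ranges: [-2.77, 2.77], [-0.9, 2.22], [0.21, 2.48], [-1.53, 4.67], [0.24, 2.81], [-2.84, 2.84]. Speed limits (rad/s): [2.79, 2.79, 3.14, 3.14, 3.14, 3.14].

### API

Orientations are given as a unit quaternion [x, y, z, w].
In Python, from plant import ctrl gives the robot as it stands.
- The arm moves only by the tool play_rows, never from a script. Its argument "targets" is a list of rows, each an object with "delta_pos": the shift along the world's x, y, z normalised to -1 to 1, where 1 is 1000 mm, a list of three; "delta_rot": the turn, a rotation vector about the world's x, y, z normalised to -1 to 1, where 1 is pi rad, a list of three; "claw": the finger opening in mm, from 0 to 85.4. In form: [{"delta_pos": [tx, ty, tz], "delta_rot": [wx, wy, wz], "claw": claw}, ...]. A call has 1 to 20 rows; each row is the pose to reach, as a shift and turn from the pose measured when the call began, turning the shorter way round; what a row does not reach only later rows make up. A row lasts 1/12 s, in which the tool goes at most 41.7 mm and 7.16 degrees, less where a joint would pass 70% of its speed; a pose out of reach is approached as far as the arm can. A call with a number of a shift or a turn outside -1 to 1 is refused whole. A call with a gripper value outside its range is refused whole. The fingers move at their own pace and stop on an object; "newtons" is the grip in N (left out, the last holds). Time passes only in rows, so rows that repeat a pose let the fingers close. It gives the time, the measured TCP pose, the force and the opening at its end, in the units of the state.
- ctrl.get_state(): the state, without advancing time (a new reading comes with each control period).
- ctrl.read_camera(name): name is "scene" or "side" or "wrist"; returns the picture (400x640x3 uint8, blue, green, red); there is no depth.
- ctrl.calibration(name): a dict with "fx", "fy", "cx", "cy" (pixels), "camera_from_world" (4x4, takes a point from world to camera coordinates). Camera axes: x right, y down, z forward; pixel columns grow to the right and rows downward; lengths in m; the calibration is good to about 2 mm. A picture is of the moment at which its call begins: read the wrist's pose just before it. calibration takes no time and is no camera call; for the wrist camera it gives the pose at the moment of the call.
- ctrl.sign_off(): hands the job in, once; it reports no verdict.
The state is a dict: "time": time; "qpos": joint angles; "dq": joint speeds; "joint_efforts": joint torques, N m; "eef_pos": TCP position; "tcp_rot": TCP orientation; "contact_force": force on the tool from outside, world axes, zero at the start; "wrist_torque": the same for the moment, N m; "opening": opening from 0.0 (shut) to 1.0 (fully open).
Only numpy, scipy, OpenCV 4.12 (cv2) and the standard library are available. Lean on these libraries where they do the work, as an engineer would, in place of code of your own. Each camera call takes 0.05 s, during which the arm holds its last target. There are 200 camera calls.

### The job

Open the delivered tin so its vials can be checked: first slide the red catch fully home over the tin's two foot tabs so that it holds the base down, then draw the deep, tight blue lid straight off along the tin's leaning axis. Stand the lid open side down in the middle of the cork mat, set down and not dropped; leave the base in its nest with the catch home, and do not disturb anything else.

Things in the scene. Friction and masses are not known exactly. Their poses are not given: they have to be found in the camera images.
- tin_lid: Blue telescoping lid, 70 (own x) x 52 (own y, grip here) x 58 mm tall (own z), 2.5 mm walls, loose, 0.06-0.11 kg. Origin: centre of its open rim; z to its closed top. Starts fully down on the base, leaning 30 deg towards the robot (own y level, own x uphill away from the robot). Friction holds it on (about 6-12 N) for the first 42 mm of draw along z; free after 46 mm.
- tin_base: Bare-metal base, 0.2-0.34 kg, loose in its nest. Origin: centre of its underside; z = tin axis, x uphill. Foot 72 x 54 x 10 mm, front and rear tabs 28 mm wide, 5 mm thick out to x = -+50.5 mm; walls 62 x 44 mm, up to 56 mm; two orange vials fixed inside. Lid rim starts at z = 10 mm. Both tabs are free till the catch covers them: without it the base comes up with the lid.
- catch (a joint): Red U-shaped sliding catch, m: 0 = open, 0.040 = fully home (end stop), its two flat prongs (7-13 mm above the bin floor) then covering the front and rear tabs with 2 mm play. Slides level along the tin's own +y, needs about 2 N, stays where it is left. Starts between 0 and 0.008.
- catch_grip (a point): Centre of the top edge of the catch's upright red fin, to pinch or push: 12 mm thick along own y, 24 mm along own x, 35 mm free height below this point along own z (axes as the tin's, 30 deg lean). The bin floor is 48 mm below it along z. Moves with the catch.
- nest (a point): Point of the bin floor where the base's origin sits; own z vertical. The white bin floor leans 30 deg; in the tin's axes: front wall (22 mm high) at x = -105 mm, side walls (34) at y = +-126, divider (26) at y = +76, back wall (65) at x = +71 mm. A pine shelf 290 mm wide, underside 225 mm above the table, starts 70 mm horizontally beyond this point.
- mat: Square cork mat fixed flat on the table, 160 x 160 x 4 mm, origin at the centre of its underside, left or right of the bin, turned up to 0.4 rad. Close to it, in its own frame: the tall flask at x = +130 mm, a vial at y = +105 to +120 mm, a steel cap at x = -110 mm.
- flask: Tall white bottle, 56 mm diameter, 165 mm tall, origin at the centre of its underside; a bystander beyond the mat.
- vial_a: Orange vial with white cap, 30 mm diameter, 68 mm tall, standing beside the mat; bystander. Origin: centre of its underside.
- vial_b: Orange vial, 28 mm diameter, 68 mm long, lying in the side pocket of the bin; bystander. Origin: centre of its lower end.
- cap: Steel bottle cap, 34 mm diameter, 12 mm tall, flat on the table near the mat; bystander. Origin: centre of its underside.
- dish: White ceramic dish, 110 mm diameter, 28 mm tall, on the table on the other side of the bin from the mat; bystander. Origin: centre of its underside.
- organizer: Green snap-lid organizer, 70 x 130 x 29 mm, flat on the table beyond the dish; bystander. Origin: centre of its underside.
- spray: Green can, 48 mm diameter, 185 mm tall, standing on the table close to the bin on the side of the tin's own -y; bystander. Origin: centre of its underside.
- tub: Grey jar, 52 mm diameter, 120 mm tall, standing on the table close to the bin on the side of the tin's own +y; bystander. Origin: centre of its underside.
Not all that is in view belongs to the job. Several things have the shape of the mat; the one meant has the colours described above.

How it is judged:
By the outcome, as a careful person would: the job done as asked, in the order asked, and still so for the second after the job is handed in, with the robot touching nothing.
It also fails if it takes over 54 s, if anything falls off the work surface, if the arm or the gripper's body presses on something with over 40 N, if the wrist force passes 120 N, or if a joint passes its speed limit or range.

## Working session

There is one attempt and no reset: what is moved stays moved. The work goes in short steps, Python scripts to look and compute and a tool call to move; the robot and the scene stay as the last step left them, time stands still between calls to the robot, and variables do not carry over. Pictures are saved under pics/ and viewed, about 8 in all and at most 12, crops included, and the job is handed in when it is done.

Besides the shell and the picture viewer there is one more tool, called by a JSON object that holds its "method" and its "body", one argument or row to a line. play_rows: Moves the arm, as the interface text tells. Its arguments: {"type":"object","properties":{"targets":{"type":"array"},"newtons":{"type":"number"}},"required":["targets"]}

```bash
mkdir -p pics; python3 - <<'E'
from plant import ctrl
import cv2,numpy as np
np.set_printoptions(precision=4,suppress=True)
for n in("scene","side"):
    im=ctrl.read_camera(n);cv2.imwrite(f"pics/{n}0.png",im)
    c=ctrl.calibration(n);print(n,c["fx"],c["cx"],c["cy"]);print(np.array(c["camera_from_world"]))
print(ctrl.get_state())
E
```

```text
scene 380.7001970315582 320.09718781022275 199.97197958312313
[[ 0.3649  0.931  -0.0081 -0.1651]
 [ 0.7858 -0.3126 -0.5336 -0.2597]
 [-0.4993  0.1883 -0.8457  1.2727]
 [ 0.      0.      0.      1.    ]]
side 491.92847557165845 318.24118073487983 194.1718348586145
[[ 0.9447 -0.328  -0.0046 -0.3676]
 [-0.2404 -0.6826 -0.6902  0.1829]
 [ 0.2232  0.6531 -0.7236  1.3555]
 [ 0.      0.      0.      1.    ]]
{'time': 0.1, 'qpos': array([-1.317 ,  0.2871,  1.578 , -0.    ,  1.2786, -0.15  ]), 'dq': array([-0.0014,  0.0008, -0.0029, -0.0016,  0.0012, -0.0025]), 'joint_efforts': array([  0.0013, -40.7294, -29.3698,  -0.0001,   0.0034,   0.    ]), 'eef_pos': array([ 0.2651, -0.6202,  0.2551]), 'tcp_rot': array([-0.6927, -0.1426,  0.6928, -0.141 ]), 'contact_force': array([ 0.7089, -0.8222,  0.0101]), 'wrist_torque': array([ 0.0304, -0.0045, -0.0378]), 'opening': 0.993889238482266}
```

View pics/scene0.png

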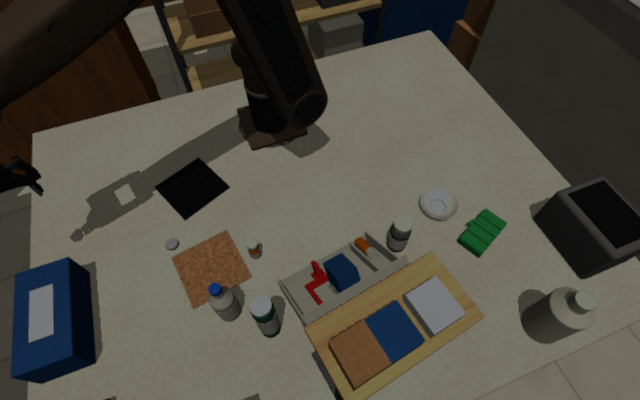

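View pics/side0.png

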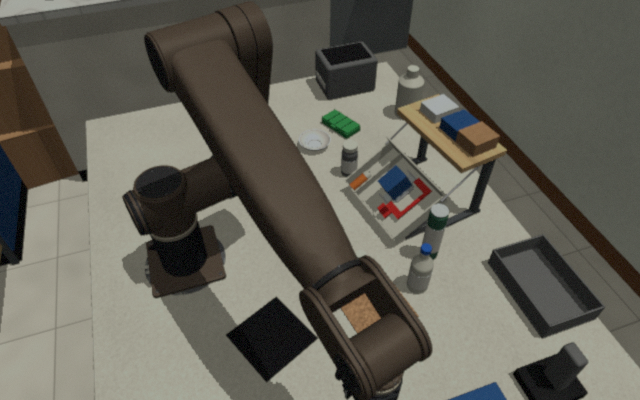

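Scene view: cork mat at (212,268), with a black decoy square at (192,187). The blue tin lid is at (342,272), and the other blue things are the box on the shelf (395,333) and the box at the far left (55,320). The red catch is at (317,283), left of the lid in the image, and the bin lies under the shelf's edge. Next is one close crop of both views.

```bash
python3 - <<'E'
import cv2,numpy as np
a=cv2.imread("pics/scene0.png")[215:325,270:420];b=cv2.imread("pics/side0.png")[120:245,335:455]
a=cv2.resize(a,None,fx=5,fy=5,interpolation=cv2.INTER_CUBIC)
b=cv2.resize(b,None,fx=4.4,fy=4.4,interpolation=cv2.INTER_CUBIC)
cv2.imwrite("pics/a.png",a);cv2.imwrite("pics/b.png",b);print(a.shape,b.shape)
E
```

```text
(550, 750, 3) (550, 528, 3)
```

View pics/a.png

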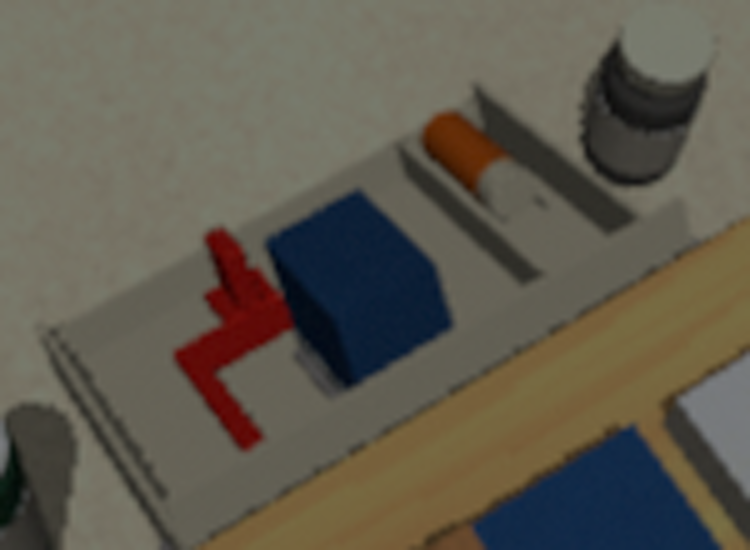

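View pics/b.png

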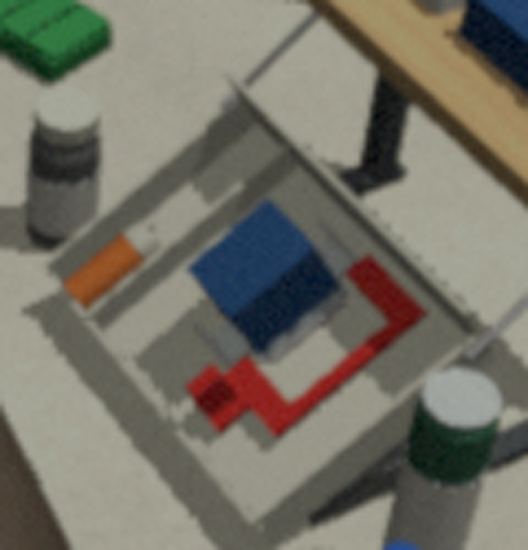

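Crop a shows the lid hexagon at (270,240),(360,192),(435,265),(452,325),(350,383),(285,300), with the inner top corner near (345,325). The red catch lies on the tin's −y side, its fin top near (220,240) and rear prong tip near (250,440). Crop b shows the lid top face at (190,268),(268,202),(308,250),(240,315), with the lower edge of its −y face at (265,350),(340,285). The lid is on the tin and the catch is open, which matches the description.

```bash
cat > h.py <<'E'
import numpy as np,cv2
from scipy.optimize import least_squares
from scipy.spatial.transform import Rotation as R
np.set_printoptions(precision=4,suppress=True)
def proj(c,P):
    T=np.array(c["camera_from_world"]);q=np.atleast_2d(P)@T[:3,:3].T+T[:3,3]
    return q[:,:2]/q[:,2:]*[c["fx"],c["fy"]]+[c["cx"],c["cy"]]
def axes(psi):
    s,k=.5,np.sqrt(.75);a,b=np.cos(psi),np.sin(psi)
    x=np.array([k*a,k*b,s]);y=np.array([-b,a,0]);return np.c_[x,y,np.cross(x,y)]
def ray(c,uv,z):  # hit plane at height z
    T=np.array(c["camera_from_world"]);o=-T[:3,:3].T@T[:3,3]
    uv=np.atleast_2d(uv).astype(float);d=np.c_[(uv-[c["cx"],c["cy"]])/[c["fx"],c["fy"]],np.ones(len(uv))]@T[:3,:3]
    return o+d*((z-o[2])/d[:,2])[:,None]
def rayplane(c,uv,p0,n):
    T=np.array(c["camera_from_world"]);o=-T[:3,:3].T@T[:3,3]
    d=np.r_[(np.array(uv)-[c["cx"],c["cy"]])/[c["fx"],c["fy"]],1]@T[:3,:3]
    return o+d*((p0-o)@n/(d@n))
E
python3 - <<'E'
from h import *
from plant import ctrl
S,D=ctrl.calibration("scene"),ctrl.calibration("side")
A=lambda l:np.array(l)/5+[270,215]-.4; B=lambda l:np.array(l)/4.4+[335,120]-.4
a=A([(270,240),(360,192),(435,265),(452,325),(350,383),(285,300)])
am=np.array([(-35,-26,68),(-35,26,68),(35,26,68),(35,26,10),(35,-26,10),(-35,-26,10)])/1e3
b=B([(190,268),(268,202),(308,250),(240,315),(265,350),(340,285)])
bm=np.array([(-35,26,68),(35,26,68),(35,-26,68),(-35,-26,68),(-35,-26,10),(35,-26,10)])/1e3
f=lambda p:np.r_[(proj(S,p[:3]+am@axes(p[3]).T)-a).ravel(),(proj(D,p[:3]+bm@axes(p[3]).T)-b).ravel()]
r=least_squares(f,[.75,.1,.08,0],loss="soft_l1");print(r.x,f(r.x).reshape(-1,2))
n=r.x[:3];X=axes(r.x[3])
# catch points (crop a / b) on planes of height z in tin axes
def loc(c,uv,z):return (rayplane(c,uv,n+X[:,2]*z,X[:,2])-n)@X*1e3
for nm,uv in dict(fin1=(213,232),fin2=(250,288),rearprong=(250,445),corner=(180,355)).items():
    print("scene",nm,loc(S,A(uv),.048 if 'fin' in nm else .013))
for nm,uv in dict(finL=(192,385),finR=(235,405),finB=(215,430),rear=(362,262),corner=(420,312),corner2=(278,430)).items():
    print("side",nm,loc(D,B(uv),.048 if 'fin' in nm else .013))
im=cv2.imread("pics/scene0.png");h=cv2.cvtColor(im,cv2.COLOR_BGR2HSV)
m=np.zeros(im.shape[:2],np.uint8);m[225:310,165:258]=cv2.inRange(h,(5,90,60),(22,255,255))[225:310,165:258]
m=cv2.morphologyEx(m,cv2.MORPH_CLOSE,np.ones((5,5)));m=cv2.morphologyEx(m,cv2.MORPH_OPEN,np.ones((5,5)))
ct=max(cv2.findContours(m,0,1)[0],key=cv2.contourArea)[:,0]
w=ray(S,ct,.004)[:,:2];print("mat",cv2.minAreaRect((w*1000).astype(np.float32)))
for k,uv,z in[("cap",(172,244),.012),("vial_a",(253,243),.068),("flask top",(214,289),.165),("spray top",(262,303),.185),("tub top",(402,223),.12)]:print(k,ray(S,uv,z)[0])
E
```

```text
[ 0.6349 -0.0095  0.0773  0.1253] [[-2.1373 -1.074 ]
 [-0.6329 -1.4505]
 [-1.0356 -0.4471]
 [ 0.6929  6.6547]
 [ 1.2136  5.9077]
 [ 0.8188  5.2529]
 [-1.4493 -0.7689]
 [ 0.2178 -1.2831]
 [ 1.287  -0.7517]
 [-3.161   0.2969]
 [-1.8859  1.2176]
 [ 0.3673  0.7201]]
scene fin1 [-76.9999 -37.2904  48.    ]
scene fin2 [-28.2209 -39.6651  48.    ]
scene rearprong [ 24.4705 -74.0431  13.    ]
scene corner [-49.3717 -77.4865  13.    ]
side finL [-79.1539 -37.5367  48.    ]
side finR [-65.6452 -69.1802  48.    ]
side finB [-85.18   -74.4972  48.    ]
side rear [ 55.7669 -21.881   13.    ]
side corner [ 61.719  -78.2264  13.    ]
side corner2 [-54.617 -81.895  13.   ]
mat ((435.3658447265625, -300.8020935058594), (160.39964294433594, 159.08462524414062), 9.747557640075684)
cap [ 0.3372 -0.3819  0.012 ]
vial_a [ 0.444  -0.1778  0.068 ]
flask top [ 0.5674 -0.2821  0.165 ]
spray top [ 0.6397 -0.1963  0.185 ]
tub top [0.5534 0.1759 0.12  ]
```

```bash
cat >> h.py <<'E'
def goal(st,X,sgn=1):
    """rotvec/pi from current tool orientation to tin-aligned tool (x=-z_tin, y=sgn*y_tin)"""
    tx=-X[:,2];ty=sgn*X[:,1];G=np.c_[tx,ty,np.cross(tx,ty)]
    return (R.from_matrix(G)*R.from_quat(st["tcp_rot"]).inv()).as_rotvec()/np.pi
E
python3 - <<'E'
from h import *
from plant import ctrl
S,D=ctrl.calibration("scene"),ctrl.calibration("side")
A=lambda l:np.array(l)/5+[270,215]-.4; B=lambda l:np.array(l)/4.4+[335,120]-.4
a=A([(270,240),(360,192),(435,265)])
am=np.array([(-35,-26,68),(-35,26,68),(35,26,68)])/1e3
b=B([(190,268),(268,202),(308,250),(240,315),(265,350),(340,285)])
bm=np.array([(-35,26,68),(35,26,68),(35,-26,68),(-35,-26,68),(-35,-26,10),(35,-26,10)])/1e3
f=lambda p:np.r_[(proj(S,p[:3]+am@axes(p[3]).T)-a).ravel(),(proj(D,p[:3]+bm@axes(p[3]).T)-b).ravel()]
r=least_squares(f,[.65,.0,.08,0],loss="soft_l1");print(r.x,f(r.x).reshape(-1,2))
n=r.x[:3];X=axes(r.x[3]);print("z_tin",X[:,2],"y",X[:,1])
st=ctrl.get_state()
W=ctrl.calibration("wrist");T=np.array(W["camera_from_world"]);Rt=R.from_quat(st["tcp_rot"]).as_matrix()
print("wrist cam in tool:",Rt.T@(-T[:3,:3].T@T[:3,3]-st["eef_pos"]),"view dir in tool",Rt.T@T[2,:3],"f",W["fx"])
for s in(1,-1):print(s,goal(st,X,s),"tool y now",Rt[:,1])
for h in(.068,.2,.3):print(h,n+X[:,2]*h, (n+X[:,2]*h-st["eef_pos"]))
E
```

```text
[ 0.6376 -0.0057  0.0737  0.1696] [[-0.9866  0.9715]
 [-0.0382 -0.2049]
 [ 0.5933  0.2681]
 [-1.0258 -0.2317]
 [ 0.0658 -1.2724]
 [ 1.7792 -1.0541]
 [-2.0585  0.5389]
 [-1.0875  1.137 ]
 [ 0.5578  0.1074]]
z_tin [-0.4928 -0.0844  0.866 ] y [-0.1688  0.9857  0.    ]
wrist cam in tool: [-0.1168 -0.0004 -0.0778] view dir in tool [0.9528 0.0002 0.3036] f 342.8482655836196
1 [-0.2318 -0.0693  0.8961] tool y now [ 0.3929 -0.9196 -0.0021]
-1 [ 0.0466 -0.1603 -0.073 ] tool y now [ 0.3929 -0.9196 -0.0021]
0.068 [ 0.6041 -0.0115  0.1326] [ 0.339   0.6087 -0.1225]
0.2 [ 0.539  -0.0226  0.2469] [ 0.2739  0.5976 -0.0082]
0.3 [ 0.4897 -0.0311  0.3335] [0.2246 0.5891 0.0784]
```

{"method": "play_rows", "body": {
  "targets": [
    {"delta_pos":[0.1,0.2,0.04],"delta_rot":[0.01,-0.05,-0.02],"claw":85},
    {"delta_pos":[0.1,0.2,0.04],"delta_rot":[0.01,-0.05,-0.02],"claw":85},
    {"delta_pos":[0.1,0.2,0.04],"delta_rot":[0.01,-0.05,-0.02],"claw":85},
    {"delta_pos":[0.1,0.2,0.04],"delta_rot":[0.01,-0.05,-0.02],"claw":85},
    {"delta_pos":[0.1,0.2,0.04],"delta_rot":[0.01,-0.05,-0.02],"claw":85},
    {"delta_pos":[0.26,0.565,0.03],"delta_rot":[0.0466,-0.1603,-0.073],"claw":0},
    {"delta_pos":[0.26,0.565,0.03],"delta_rot":[0.0466,-0.1603,-0.073],"claw":0},
    {"delta_pos":[0.26,0.565,0.03],"delta_rot":[0.0466,-0.1603,-0.073],"claw":0},
    {"delta_pos":[0.26,0.565,0.03],"delta_rot":[0.0466,-0.1603,-0.073],"claw":0},
    {"delta_pos":[0.26,0.565,0.03],"delta_rot":[0.0466,-0.1603,-0.073],"claw":0},
    {"delta_pos":[0.26,0.565,0.03],"delta_rot":[0.0466,-0.1603,-0.073],"claw":0},
    {"delta_pos":[0.26,0.565,0.03],"delta_rot":[0.0466,-0.1603,-0.073],"claw":0},
    {"delta_pos":[0.26,0.565,0.03],"delta_rot":[0.0466,-0.1603,-0.073],"claw":0},
    {"delta_pos":[0.26,0.565,0.03],"delta_rot":[0.0466,-0.1603,-0.073],"claw":0},
    {"delta_pos":[0.26,0.565,0.03],"delta_rot":[0.0466,-0.1603,-0.073],"claw":0},
    {"delta_pos":[0.26,0.565,0.03],"delta_rot":[0.0466,-0.1603,-0.073],"claw":0},
    {"delta_pos":[0.26,0.565,0.03],"delta_rot":[0.0466,-0.1603,-0.073],"claw":0},
    {"delta_pos":[0.26,0.565,0.03],"delta_rot":[0.0466,-0.1603,-0.073],"claw":0},
    {"delta_pos":[0.26,0.565,0.03],"delta_rot":[0.0466,-0.1603,-0.073],"claw":0},
    {"delta_pos":[0.26,0.565,0.03],"delta_rot":[0.0466,-0.1603,-0.073],"claw":0}
  ],
  "newtons": 40
}}

```text
time: 1.77
eef_pos: [0.5248, -0.0568, 0.2849]
tcp_rot: [0.863, 0.072, -0.498, 0.042]
contact_force: [-0.5, -0.3, -0.6]
opening: 0.001
```

```bash
python3 - <<'E'
from h import *
from plant import ctrl
import pickle
st=ctrl.get_state();c=ctrl.calibration("wrist");im=ctrl.read_camera("wrist")
pickle.dump((st,c,im),open("w1.pkl","wb"));cv2.imwrite("pics/w1.png",im);print(st)
E
```

```text
{'time': 1.7667, 'qpos': array([-0.4221, -0.3071,  2.1678,  0.3721,  0.8687,  0.7994]), 'dq': array([-0.0022, -0.0005, -0.0022, -0.0002, -0.0008,  0.0011]), 'joint_efforts': array([  0.3874, -18.1695, -30.1935,   0.601 ,  -0.7877,  -0.0017]), 'eef_pos': array([ 0.5248, -0.0568,  0.2849]), 'tcp_rot': array([ 0.8629,  0.0721, -0.4984,  0.0416]), 'contact_force': array([-0.5469, -0.3423, -0.5849]), 'wrist_torque': array([-0.0181,  0.231 ,  0.0379]), 'opening': 0.0007059002576711379}
```

View pics/w1.png

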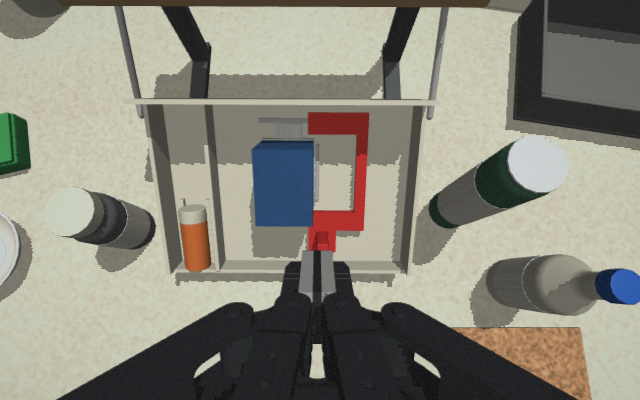

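```bash
python3 - <<'E'
from h import *
import pickle
st,c,im=pickle.load(open("w1.pkl","rb"))
h=cv2.cvtColor(im,cv2.COLOR_BGR2HSV)[95:265,230:390]
for nm,m in(("blue",cv2.inRange(h,(95,90,30),(125,255,255))),("red",cv2.inRange(h,(0,150,60),(8,255,255))|cv2.inRange(h,(172,150,60),(180,255,255)))):
    ct=max(cv2.findContours(m,0,1)[0],key=cv2.contourArea);print(nm,(cv2.approxPolyDP(ct,1.5,True)[:,0]+[230,95]).tolist())
cv2.imwrite("pics/w1c.png",cv2.resize(im[95:265,235:385],None,fx=4,fy=3.5,interpolation=cv2.INTER_CUBIC))
E
```

```text
blue [[262, 141], [252, 149], [256, 225], [311, 225], [312, 141]]
red [[368, 113], [309, 113], [309, 133], [354, 133], [357, 135], [354, 210], [314, 211], [313, 226], [309, 227], [309, 249], [331, 249], [334, 251], [336, 229], [362, 230]]
```

View pics/w1c.png

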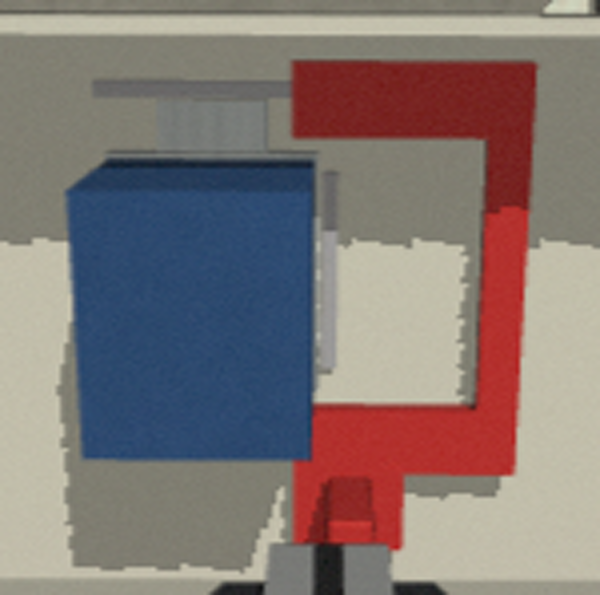

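Wrist view: the lid top is at (252,149)-(314,149)-(313,226)-(256,226). The rear tab is at (274..302,124), the catch prong tips at x≈309, and the fin's top rear edge at (317.5..328,244). The fin stands in front of the front prong, near the lid's −y side. Now a refit with all views.

```bash
python3 - <<'E'
from h import *
from plant import ctrl
import pickle
st,c,im=pickle.load(open("w1.pkl","rb"))
S,D=ctrl.calibration("scene"),ctrl.calibration("side")
A=lambda l:np.array(l)/5+[270,215]-.4; B=lambda l:np.array(l)/4.4+[335,120]-.4
C=lambda l:np.array(l)/[4,3.5]+[235,95]-.4
a=A([(270,240),(360,192),(435,265)])
am=np.array([(-35,-26,68),(-35,26,68),(35,26,68)])/1e3
b=B([(190,268),(268,202),(308,250),(240,315),(265,350),(340,285)])
bm=np.array([(-35,26,68),(35,26,68),(35,-26,68),(-35,-26,68),(-35,-26,10),(35,-26,10)])/1e3
w=C([(67,190),(315,190),(312,458),(83,458),(157,100),(267,100)])
wm=np.array([(35,26,68),(35,-26,68),(-35,-26,68),(-35,26,68),(50.5,14,5),(50.5,-14,5)])/1e3
res=lambda K,m,i,p:(proj(K,p[:3]+m@axes(p[3]).T)-i).ravel()
f=lambda p:np.r_[.5*res(S,am,a,p),.5*res(D,bm,b,p),res(c,wm,w,p)]
r=least_squares(f,[.65,.0,.08,0],loss="soft_l1");print(r.x,f(r.x).reshape(-1,2))
n=r.x[:3];X=axes(r.x[3]);np.save("pose.npy",r.x)
def loc(uv,z):return (rayplane(c,C(uv),n+X[:,2]*z,X[:,2])-n)@X*1e3
for nm,uv,z in[("fintop L",(330,521),.048),("fintop R",(372,521),.048),("rear tip",(292,75),.013),("spine out",(535,62),.013),("spine in front",(475,405),.013),("front out",(515,473),.013),("foot -y edge",(336,300),.01),("finbase plate",(400,548),.013)]:print(nm,loc(uv,z))
print("tcp in tin",(st["eef_pos"]-n)@X*1e3,"rot err",goal(st,X,-1)*180,"z",X[:,2],"y",X[:,1],"x",X[:,0])
E
```

```text
[ 0.6363 -0.0078  0.0744  0.1631] [[-0.9549  0.2672]
 [-0.4334 -0.2617]
 [-0.2182  0.0099]
 [-0.5796  0.0396]
 [ 0.018  -0.4493]
 [ 0.8328 -0.307 ]
 [-1.1409  0.4571]
 [-0.6286  0.7768]
 [ 0.2481  0.2939]
 [-0.0548 -0.4852]
 [-0.6755 -0.2609]
 [ 0.0927  0.1449]
 [ 0.1514 -0.0762]
 [-0.0146  0.1617]
 [ 0.2488  0.2613]]
fintop L [-61.8859 -30.0866  48.    ]
fintop R [-61.8415 -40.4646  48.    ]
rear tip [ 58.2941 -20.3075  13.    ]
spine out [ 62.0233 -79.6052  13.    ]
spine in front [-39.2116 -68.595   13.    ]
front out [-61.4756 -80.2434  13.    ]
foot -y edge [ -7.21   -31.4173  10.    ]
finbase plate [-87.197  -49.5384  13.    ]
tcp in tin [  3.0908 -30.2497 241.3204] rot err [-0.0005 -0.0179 -0.2106] z [-0.4934 -0.0812  0.866 ] y [-0.1624  0.9867  0.    ] x [0.8545 0.1406 0.5   ]
```

Pose fits to under a pixel. In tin axes the fin centre is about (−74, −35.5), so its path to home is clear in front of the lid. I'll pinch it.

{"method": "play_rows", "body": {
  "targets": [
    {"delta_pos":[0,-0.005,-0.152],"delta_rot":[0,0,-0.001],"claw":36},
    {"delta_pos":[0,-0.005,-0.152],"delta_rot":[0,0,-0.001],"claw":36},
    {"delta_pos":[0,-0.005,-0.152],"delta_rot":[0,0,-0.001],"claw":36},
    {"delta_pos":[0,-0.005,-0.152],"delta_rot":[0,0,-0.001],"claw":36},
    {"delta_pos":[0,-0.005,-0.152],"delta_rot":[0,0,-0.001],"claw":36},
    {"delta_pos":[0,-0.005,-0.152],"delta_rot":[0,0,-0.001],"claw":36},
    {"delta_pos":[0,-0.005,-0.152],"delta_rot":[0,0,-0.001],"claw":36}
  ]
}}

```text
time: 2.4
eef_pos: [0.5262, -0.0633, 0.1353]
tcp_rot: [0.864, 0.07, -0.497, 0.041]
contact_force: [0.5, 0.5, 1.3]
opening: 0.422
```

```bash
python3 - <<'E'
from h import *
from plant import ctrl
p=np.load("pose.npy");n=p[:3];X=axes(p[3])
st=ctrl.get_state();c=ctrl.calibration("wrist");im=ctrl.read_camera("wrist")
cv2.imwrite("pics/w2.png",im[60:400,180:460])
print((st["eef_pos"]-n)@X*1e3,goal(st,X,-1)*180,st["opening"]*85,st["contact_force"])
print(X@(np.array([-74,-35.5,44])/1e3)+n-st["eef_pos"])
E
```

```text
[-71.4729 -36.8552 111.5835] [0.0728 0.1755 0.0832] 35.893582858697876 [0.4765 0.5345 1.2901]
[ 0.031   0.0065 -0.0598]
```

View pics/w2.png

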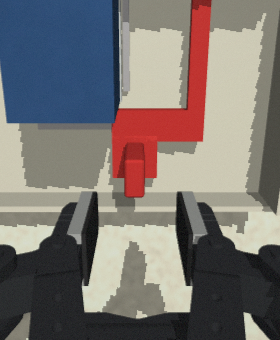

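The fin top, at crop (125..145,162..196), is centred between the open pads. I'll descend and pinch.

{"method": "play_rows", "body": {
  "targets": [
    {"delta_pos":[0.016,0.003,-0.03],"delta_rot":[0,0,0],"claw":36},
    {"delta_pos":[0.031,0.006,-0.06],"delta_rot":[0,0,0],"claw":36},
    {"delta_pos":[0.031,0.006,-0.06],"delta_rot":[0,0,0],"claw":36},
    {"delta_pos":[0.031,0.006,-0.06],"delta_rot":[0,0,0],"claw":36},
    {"delta_pos":[0.031,0.006,-0.06],"delta_rot":[0,0,0],"claw":5},
    {"delta_pos":[0.031,0.006,-0.06],"delta_rot":[0,0,0],"claw":5},
    {"delta_pos":[0.031,0.006,-0.06],"delta_rot":[0,0,0],"claw":5},
    {"delta_pos":[0.031,0.006,-0.06],"delta_rot":[0,0,0],"claw":5},
    {"delta_pos":[0.031,0.006,-0.06],"delta_rot":[0,0,0],"claw":5}
  ],
  "newtons": 40
}}

```text
time: 3.2
eef_pos: [0.5592, -0.0579, 0.0795]
tcp_rot: [0.866, 0.069, -0.494, 0.042]
contact_force: [-4.8, 0.5, 9.4]
opening: 0.129
```

```bash
cat > s.py <<'E'
from h import *
from plant import ctrl
p=np.load("pose.npy");n=p[:3];X=axes(p[3]);st=ctrl.get_state()
print("tin mm",(st["eef_pos"]-n)@X*1e3,"rot",goal(st,X,-1)*180,"open",st["opening"]*85.4,"F tin",st["contact_force"]@X,st["time"])
E
python3 s.py
```

```text
tin mm [-70.3657 -36.9067  46.5757] rot [0.1947 0.5826 0.0796] open 11.038542624298557 F tin [ 0.691   1.2652 10.4938] 3.2
```

{"method": "play_rows", "body": {
  "targets": [
    {"delta_pos":[-0.001,0.0,0.001],"delta_rot":[0,0,0],"claw":5},
    {"delta_pos":[-0.002,0.008,0.001],"delta_rot":[0,0,0],"claw":5},
    {"delta_pos":[-0.003,0.015,0.001],"delta_rot":[0,0,0],"claw":5},
    {"delta_pos":[-0.005,0.022,0.001],"delta_rot":[0,0,0],"claw":5},
    {"delta_pos":[-0.006,0.031,0.001],"delta_rot":[0,0,0],"claw":5},
    {"delta_pos":[-0.006,0.031,0.001],"delta_rot":[0,0,0],"claw":5},
    {"delta_pos":[-0.006,0.031,0.001],"delta_rot":[0,0,0],"claw":5}
  ]
}}

```text
time: 3.78
eef_pos: [0.5535, -0.0259, 0.0803]
tcp_rot: [0.866, 0.069, -0.494, 0.042]
contact_force: [17.6, 5.1, -16.9]
opening: 0.132
```

```bash
python3 s.py
```

```text
tin mm [-70.2927  -4.424   47.4923] rot [0.129  0.6279 0.1162] open 11.292704513423583 F tin [  7.3046   2.1894 -23.7124] 3.7833
```

{"method": "play_rows", "body": {
  "targets": [
    {"delta_pos":[0.0,0.001,-0.0006],"delta_rot":[0,0,0],"claw":5},
    {"delta_pos":[-0.0002,0.002,-0.0006],"delta_rot":[0,0,0],"claw":5},
    {"delta_pos":[-0.0004,0.003,-0.0006],"delta_rot":[0,0,0],"claw":5},
    {"delta_pos":[-0.0004,0.003,-0.0006],"delta_rot":[0,0,0],"claw":5}
  ]
}}

```text
time: 4.12
eef_pos: [0.5532, -0.0231, 0.0801]
tcp_rot: [0.866, 0.069, -0.493, 0.042]
contact_force: [4.3, -0.1, -5.3]
opening: 0.129
```

```bash
python3 s.py
```

```text
tin mm [-70.2911  -1.5667  47.2433] rot [0.1557 0.681  0.1474] open 11.02474763822508 F tin [ 1.0142 -0.7842 -6.6763] 4.1167
```

{"method": "play_rows", "body": {
  "targets": [
    {"delta_pos":[-0.0002,0.001,0.0],"delta_rot":[0,0,0],"claw":5},
    {"delta_pos":[-0.0004,0.002,0.0],"delta_rot":[0,0,0],"claw":5},
    {"delta_pos":[-0.0006,0.004,0.0],"delta_rot":[0,0,0],"claw":5},
    {"delta_pos":[-0.0006,0.004,0.0],"delta_rot":[0,0,0],"claw":5}
  ]
}}

```text
time: 4.45
eef_pos: [0.5529, -0.0212, 0.0801]
tcp_rot: [0.867, 0.066, -0.493, 0.043]
contact_force: [4.8, -9.3, -8.4]
opening: 0.131
```

```bash
python3 s.py
```

```text
tin mm [-70.3087   0.3574  47.2533] rot [0.4244 0.8068 0.3089] open 11.191652318475477 F tin [-1.3994 -9.9258 -8.9063] 4.45
```

{"method": "play_rows", "body": {
  "targets": [
    {"delta_pos":[-0.0005,0.003,0.0],"delta_rot":[0,0,0],"claw":5},
    {"delta_pos":[-0.0006,0.004,0.0],"delta_rot":[0,0,0],"claw":5},
    {"delta_pos":[-0.0006,0.004,0.0],"delta_rot":[0,0,0],"claw":5}
  ]
}}

```text
time: 4.7
eef_pos: [0.5528, -0.0209, 0.0802]
tcp_rot: [0.868, 0.062, -0.491, 0.045]
contact_force: [4.6, -15.9, -9.6]
opening: 0.13
```

```bash
python3 s.py
```

```text
tin mm [-70.2765   0.6161  47.2897] rot [0.8502 1.0057 0.5733] open 11.141737560200923 F tin [ -3.0805 -16.395   -9.2724] 4.7
```

End stop confirmed: 16 N with only 0.3 mm more motion. Total travel was about 37.5 mm. Now release and move over the lid.

{"method": "play_rows", "body": {
  "targets": [
    {"delta_pos":[0,0,0],"delta_rot":[0,0,0],"claw":36},
    {"delta_pos":[0,0,0],"delta_rot":[0,0,0],"claw":36},
    {"delta_pos":[0,0,0],"delta_rot":[0,0,0],"claw":36},
    {"delta_pos":[0,0,0],"delta_rot":[0.005,0.006,0.003],"claw":36},
    {"delta_pos":[-0.02,-0.003,0.035],"delta_rot":[0.005,0.006,0.003],"claw":36},
    {"delta_pos":[-0.04,-0.006,0.07],"delta_rot":[0.005,0.006,0.003],"claw":85},
    {"delta_pos":[-0.02,-0.002,0.09],"delta_rot":[0.005,0.006,0.003],"claw":85},
    {"delta_pos":[0.022,0.003,0.103],"delta_rot":[0.005,0.006,0.003],"claw":85},
    {"delta_pos":[0.022,0.003,0.103],"delta_rot":[0.005,0.006,0.003],"claw":85},
    {"delta_pos":[0.022,0.003,0.103],"delta_rot":[0.005,0.006,0.003],"claw":85},
    {"delta_pos":[0.022,0.003,0.103],"delta_rot":[0.005,0.006,0.003],"claw":85}
  ]
}}

```text
time: 5.62
eef_pos: [0.5742, -0.0172, 0.1827]
tcp_rot: [0.862, 0.071, -0.499, 0.04]
contact_force: [-0.3, 0.3, 0.3]
opening: 0.998
```

```bash
python3 - <<'E'
exec(open("s.py").read())
im=ctrl.read_camera("wrist");sc=ctrl.read_camera("side")[120:245,335:455]
cv2.imwrite("pics/w3.png",np.hstack([im[20:400,160:480],cv2.resize(sc,(365,380),interpolation=2)]))
print("to grasp",X@(np.array([0,0,52])/1e3)+n-st["eef_pos"],goal(st,X,-1))
E
```

```text
tin mm [ -0.2117   0.8603 125.1989] rot [-0.0827 -0.1634 -0.0544] open 85.2346911988722 F tin [-0.0556  0.3333  0.3811] 5.6167
to grasp [ 0.0364  0.0051 -0.0633] [-0.0005 -0.0009 -0.0003]
```

View pics/w3.png

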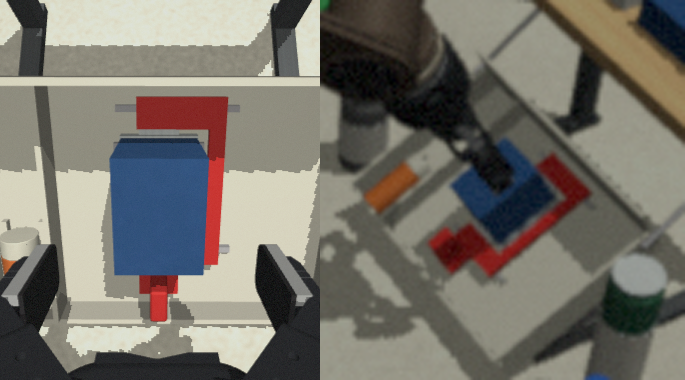

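The catch now covers the rear tab at (170,112), its fin is centred in front at (158,300), and the lid is centred between the pads. I'll descend and grip.

{"method": "play_rows", "body": {
  "targets": [
    {"delta_pos":[0.012,0.002,-0.021],"delta_rot":[0,0,0],"claw":85},
    {"delta_pos":[0.024,0.004,-0.042],"delta_rot":[0,0,0],"claw":85},
    {"delta_pos":[0.036,0.005,-0.063],"delta_rot":[0,-0.001,0],"claw":85},
    {"delta_pos":[0.036,0.005,-0.063],"delta_rot":[0,-0.001,0],"claw":85},
    {"delta_pos":[0.036,0.005,-0.063],"delta_rot":[0,-0.001,0],"claw":45},
    {"delta_pos":[0.036,0.005,-0.063],"delta_rot":[0,-0.001,0],"claw":45},
    {"delta_pos":[0.036,0.005,-0.063],"delta_rot":[0,-0.001,0],"claw":45},
    {"delta_pos":[0.036,0.005,-0.063],"delta_rot":[0,-0.001,0],"claw":45},
    {"delta_pos":[0.036,0.005,-0.063],"delta_rot":[0,-0.001,0],"claw":45},
    {"delta_pos":[0.036,0.005,-0.063],"delta_rot":[0,-0.001,0],"claw":45}
  ],
  "newtons": 70
}}

```text
time: 6.55
eef_pos: [0.6094, -0.0124, 0.1201]
tcp_rot: [0.863, 0.071, -0.498, 0.04]
contact_force: [-7.3, -0.8, 7.1]
opening: 0.596
```

```bash
python3 s.py
```

```text
tin mm [-0.711  -0.1951 53.2756] rot [-0.0824  0.0209 -0.0259] open 50.92582451020255 F tin [-2.8299  0.3957  9.8587] 6.55
```

{"method": "play_rows", "body": {
  "targets": [
    {"delta_pos":[-0.0015,-0.0002,0.0026],"delta_rot":[0,0,0],"claw":45},
    {"delta_pos":[-0.003,-0.0005,0.0052],"delta_rot":[0,0,0],"claw":45},
    {"delta_pos":[-0.0049,-0.0008,0.0087],"delta_rot":[0,0,0],"claw":45},
    {"delta_pos":[-0.0074,-0.0012,0.013],"delta_rot":[0,0,0],"claw":45},
    {"delta_pos":[-0.0099,-0.0016,0.0173],"delta_rot":[0,0,0],"claw":45}
  ]
}}

```text
time: 6.97
eef_pos: [0.5987, -0.0138, 0.1362]
tcp_rot: [0.863, 0.071, -0.499, 0.04]
contact_force: [5.8, 0.7, -9.0]
opening: 0.603
```

```bash
python3 s.py
```

```text
tin mm [-2.0863  0.233  72.6124] rot [-0.1151 -0.0974 -0.0128] open 51.498080334305776 F tin [  0.5063  -0.224  -10.7063] 6.9667
```

{"method": "play_rows", "body": {
  "targets": [
    {"delta_pos":[-0.0023,-0.0004,0.0044],"delta_rot":[0,0,0],"claw":45},
    {"delta_pos":[-0.0047,-0.0008,0.0088],"delta_rot":[0,0,0],"claw":45},
    {"delta_pos":[-0.0072,-0.0012,0.0132],"delta_rot":[0,0,0],"claw":45},
    {"delta_pos":[-0.0096,-0.0016,0.0175],"delta_rot":[0,0,0],"claw":45},
    {"delta_pos":[-0.0121,-0.002,0.0218],"delta_rot":[0,0,0],"claw":45},
    {"delta_pos":[-0.0145,-0.0024,0.026],"delta_rot":[0,0,0],"claw":45},
    {"delta_pos":[-0.0195,-0.0032,0.0347],"delta_rot":[0,0,0],"claw":45},
    {"delta_pos":[-0.0244,-0.004,0.0434],"delta_rot":[0,0,0],"claw":45},
    {"delta_pos":[-0.0343,-0.0056,0.0607],"delta_rot":[0,0,0],"claw":45},
    {"delta_pos":[-0.0493,-0.0081,0.0866],"delta_rot":[0,0,0],"claw":45},
    {"delta_pos":[-0.0493,-0.0081,0.0866],"delta_rot":[0,0,0],"claw":45}
  ]
}}

```text
time: 7.88
eef_pos: [0.5504, -0.0227, 0.2292]
tcp_rot: [0.865, 0.07, -0.495, 0.041]
contact_force: [1.5, -0.1, 0.8]
opening: 0.605
```

```bash
python3 - <<'E'
exec(open("s.py").read())
im=ctrl.read_camera("wrist");sc=ctrl.read_camera("side")[60:260,300:470]
cv2.imwrite("pics/w4.png",np.hstack([im[20:400,160:480],cv2.resize(sc,(323,380),interpolation=2)]))
# target: tool straight down over mat, jaw axis choices
Rt=R.from_quat(st["tcp_rot"]);tx=np.array([0,0,-1.])
for yaw in np.radians([-9.75+k for k in(0,)]+[9.75-90,9.75,80.25,-80.25,-60,-45,-30]):
    ty=np.array([np.sin(yaw),-np.cos(yaw),0]);G=np.c_[tx,ty,np.cross(tx,ty)]
    print(np.degrees(yaw),"rot/pi",(R.from_matrix(G)*Rt.inv()).as_rotvec()/np.pi)
print("tcp",st["eef_pos"],st["qpos"])
E
```

```text
tin mm [  1.8938  -0.7708 177.6852] rot [0.0662 0.4375 0.0199] open 51.675583941586744 F tin [ 1.6522 -0.3226  0.0238] 7.8833
-9.75 rot/pi [ 0.0014  0.1698 -0.1037]
-80.25 rot/pi [ 0.1092  0.152  -0.4851]
9.75 rot/pi [-0.0273  0.1668  0.0021]
80.25 rot/pi [-0.1263  0.1283  0.384 ]
-80.25 rot/pi [ 0.1092  0.152  -0.4851]
-59.99999999999999 rot/pi [ 0.0776  0.162  -0.3758]
-45.0 rot/pi [ 0.0545  0.1667 -0.2947]
-29.999999999999996 rot/pi [ 0.0317  0.1694 -0.2134]
tcp [ 0.5504 -0.0227  0.2292] [-0.3239 -0.1952  2.1861  0.3708  0.7056  0.8541]
```

View pics/w4.png

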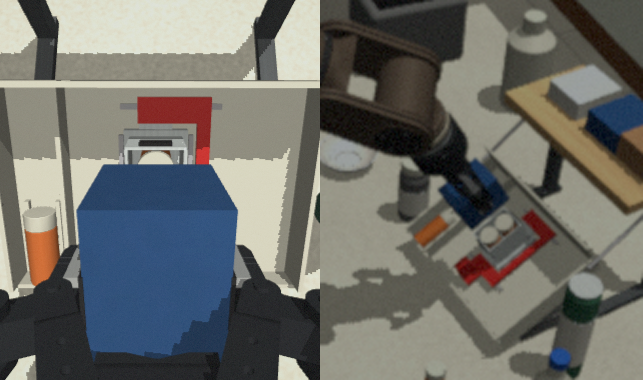

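The lid is off, the base with its vials stays put at (155,150), and the catch is still home. Next: turn the lid upright over the mat, with jaws along the mat's x so the wrist camera stays clear of the flask.

{"method": "play_rows", "body": {
  "targets": [
    {"delta_pos":[-0.02,-0.01,0.03],"delta_rot":[0.0055,0.0076,-0.0243],"claw":45},
    {"delta_pos":[-0.04,-0.03,0.04],"delta_rot":[0.0218,0.0304,-0.097],"claw":45},
    {"delta_pos":[-0.05,-0.05,0.04],"delta_rot":[0.0382,0.0532,-0.1698],"claw":45},
    {"delta_pos":[-0.06,-0.07,0.04],"delta_rot":[0.0546,0.076,-0.2426],"claw":45},
    {"delta_pos":[-0.07,-0.1,0.04],"delta_rot":[0.1092,0.152,-0.4851],"claw":45},
    {"delta_pos":[-0.08,-0.13,0.04],"delta_rot":[0.1092,0.152,-0.4851],"claw":45},
    {"delta_pos":[-0.09,-0.16,0.04],"delta_rot":[0.1092,0.152,-0.4851],"claw":45},
    {"delta_pos":[-0.1,-0.19,0.04],"delta_rot":[0.1092,0.152,-0.4851],"claw":45},
    {"delta_pos":[-0.11,-0.22,0.04],"delta_rot":[0.1092,0.152,-0.4851],"claw":45},
    {"delta_pos":[-0.115,-0.25,0.04],"delta_rot":[0.1092,0.152,-0.4851],"claw":45},
    {"delta_pos":[-0.115,-0.278,0.03],"delta_rot":[0.1092,0.152,-0.4851],"claw":45},
    {"delta_pos":[-0.115,-0.278,0.03],"delta_rot":[0.1092,0.152,-0.4851],"claw":45},
    {"delta_pos":[-0.115,-0.278,0.03],"delta_rot":[0.1092,0.152,-0.4851],"claw":45},
    {"delta_pos":[-0.115,-0.278,0.03],"delta_rot":[0.1092,0.152,-0.4851],"claw":45},
    {"delta_pos":[-0.115,-0.278,0.03],"delta_rot":[0.1092,0.152,-0.4851],"claw":45},
    {"delta_pos":[-0.115,-0.278,0.03],"delta_rot":[0.1092,0.152,-0.4851],"claw":45},
    {"delta_pos":[-0.115,-0.278,0.03],"delta_rot":[0.1092,0.152,-0.4851],"claw":45},
    {"delta_pos":[-0.115,-0.278,0.03],"delta_rot":[0.1092,0.152,-0.4851],"claw":45},
    {"delta_pos":[-0.115,-0.278,0.03],"delta_rot":[0.1092,0.152,-0.4851],"claw":45},
    {"delta_pos":[-0.115,-0.278,0.03],"delta_rot":[0.1092,0.152,-0.4851],"claw":45}
  ]
}}

```text
time: 9.65
eef_pos: [0.4347, -0.3001, 0.2551]
tcp_rot: [-0.54, 0.454, 0.541, 0.458]
contact_force: [-0.3, -0.2, -0.9]
opening: 0.606
```

```bash
python3 - <<'E'
from h import *
from plant import ctrl
st=ctrl.get_state();Rt=R.from_quat(st["tcp_rot"]);print(st["qpos"],st["eef_pos"],st["contact_force"],st["opening"]*85.4)
yaw=np.radians(-80.25);tx=np.array([0,0,-1.]);ty=np.array([np.sin(yaw),-np.cos(yaw),0]);G=np.c_[tx,ty,np.cross(tx,ty)]
print("rot err",(R.from_matrix(G)*Rt.inv()).as_rotvec()/np.pi)
c=ctrl.calibration("wrist");im=ctrl.read_camera("wrist");sc=ctrl.read_camera("scene")
# expected lid corners in wrist view: rim 43 mm ahead of TCP, top 58 behind that
L=np.array([(-.015,s,z) for z in(-.035,.035) for s in(-.026,.026)]);print("pred top corners",proj(c,st["eef_pos"]+L@Rt.as_matrix().T))
L[:,0]=.043;print("pred rim",proj(c,st["eef_pos"]+L@Rt.as_matrix().T))
m=np.array([.4354,-.3008,.004]);a=np.radians(9.75);Q=np.array([[np.cos(a),-np.sin(a),0],[np.sin(a),np.cos(a),0],[0,0,1]])
print("pred mat",proj(c,m+np.array([(.08,.08,0),(.08,-.08,0),(-.08,-.08,0),(-.08,.08,0)])@Q.T))
h=cv2.resize(sc[200:330,140:310],None,fx=2.3,fy=3)[:380]
cv2.imwrite("pics/w5.png",np.hstack([im[10:390,100:500],h]))
E
```

```text
[-0.7984 -0.0376  1.9357  0.0049  1.246   2.1722] [ 0.4347 -0.3001  0.2551] [-0.3263 -0.198  -0.9093] 51.72447692176232
rot err [-0.0016  0.0005  0.0002]
pred top corners [[235.1979 231.3656]
 [397.4007 231.4546]
 [248.3858 400.723 ]
 [384.2485 400.8447]]
pred rim [[262.5574 184.7675]
 [370.5021 184.8164]
 [268.7121 309.2769]
 [364.3212 309.3446]]
pred mat [[247.9698 232.5975]
 [238.1573  87.4824]
 [395.4601  87.3947]
 [385.748  232.7077]]
```

View pics/w5.png

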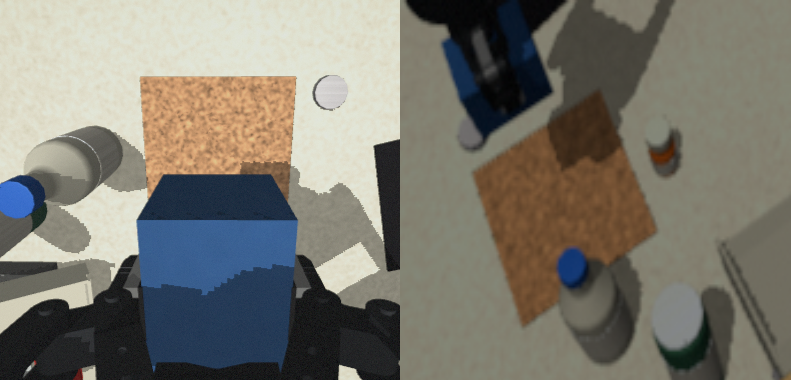

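The predicted mat corners and lid edges match the picture to 1–2 px: no slip in the grip, and the lid is upright and centred over the mat. Lowering.

{"method": "play_rows", "body": {
  "targets": [
    {"delta_pos":[0.0007,-0.0007,-0.03],"delta_rot":[-0.0016,0.0005,0],"claw":45},
    {"delta_pos":[0.0007,-0.0007,-0.06],"delta_rot":[-0.0016,0.0005,0],"claw":45},
    {"delta_pos":[0.0007,-0.0007,-0.09],"delta_rot":[-0.0016,0.0005,0],"claw":45},
    {"delta_pos":[0.0007,-0.0007,-0.12],"delta_rot":[-0.0016,0.0005,0],"claw":45},
    {"delta_pos":[0.0007,-0.0007,-0.15],"delta_rot":[-0.0016,0.0005,0],"claw":45},
    {"delta_pos":[0.0007,-0.0007,-0.17],"delta_rot":[-0.0016,0.0005,0],"claw":45},
    {"delta_pos":[0.0007,-0.0007,-0.185],"delta_rot":[-0.0016,0.0005,0],"claw":45},
    {"delta_pos":[0.0007,-0.0007,-0.195],"delta_rot":[-0.0016,0.0005,0],"claw":45},
    {"delta_pos":[0.0007,-0.0007,-0.202],"delta_rot":[-0.0016,0.0005,0],"claw":45},
    {"delta_pos":[0.0007,-0.0007,-0.204],"delta_rot":[-0.0016,0.0005,0],"claw":45},
    {"delta_pos":[0.0007,-0.0007,-0.204],"delta_rot":[-0.0016,0.0005,0],"claw":45}
  ]
}}

```text
time: 10.67
eef_pos: [0.4356, -0.3011, 0.0514]
tcp_rot: [0.541, -0.456, -0.54, -0.456]
contact_force: [0.2, 0.8, -1.5]
opening: 0.604
```

{"method": "play_rows", "body": {
  "targets": [
    {"delta_pos":[0,0,-0.001],"delta_rot":[0,0,0],"claw":45},
    {"delta_pos":[0,0,-0.002],"delta_rot":[0,0,0],"claw":45},
    {"delta_pos":[0,0,-0.002],"delta_rot":[0,0,0],"claw":45}
  ]
}}

```text
time: 10.92
eef_pos: [0.4361, -0.3015, 0.0503]
tcp_rot: [0.541, -0.456, -0.54, -0.456]
contact_force: [0.2, 0.5, -2.0]
opening: 0.6
```

{"method": "play_rows", "body": {
  "targets": [
    {"delta_pos":[0,0,-0.001],"delta_rot":[0,0,0],"claw":45},
    {"delta_pos":[0,0,-0.002],"delta_rot":[0,0,0],"claw":45},
    {"delta_pos":[0,0,-0.003],"delta_rot":[0,0,0],"claw":45},
    {"delta_pos":[0,0,-0.003],"delta_rot":[0,0,0],"claw":45}
  ]
}}

```text
time: 11.25
eef_pos: [0.436, -0.3014, 0.0471]
tcp_rot: [0.541, -0.456, -0.54, -0.456]
contact_force: [0.3, 0.9, -0.6]
opening: 0.601
```

{"method": "play_rows", "body": {
  "targets": [
    {"delta_pos":[0,0,-0.001],"delta_rot":[0,0,0],"claw":45},
    {"delta_pos":[0,0,-0.0015],"delta_rot":[0,0,0],"claw":45},
    {"delta_pos":[0,0,-0.0015],"delta_rot":[0,0,0],"claw":45}
  ]
}}

```text
time: 11.5
eef_pos: [0.4361, -0.3016, 0.0467]
tcp_rot: [0.541, -0.456, -0.54, -0.456]
contact_force: [-2.2, 1.8, 6.6]
opening: 0.6
```

Contact at 6.6 N: the lid is seated. Release and rise.

{"method": "play_rows", "body": {
  "targets": [
    {"delta_pos":[0,0,0.0002],"delta_rot":[0,0,0],"claw":56},
    {"delta_pos":[0,0,0.0002],"delta_rot":[0,0,0],"claw":70},
    {"delta_pos":[0,0,0.0002],"delta_rot":[0,0,0],"claw":74},
    {"delta_pos":[0,0,0.0002],"delta_rot":[0,0,0],"claw":74},
    {"delta_pos":[0,0,0.0002],"delta_rot":[0,0,0],"claw":74},
    {"delta_pos":[0,0,0.02],"delta_rot":[0,0,0],"claw":74},
    {"delta_pos":[0,0,0.05],"delta_rot":[0,0,0],"claw":74},
    {"delta_pos":[0,0,0.09],"delta_rot":[0,0,0],"claw":74},
    {"delta_pos":[0,0,0.13],"delta_rot":[0,0,0],"claw":74},
    {"delta_pos":[0,0,0.17],"delta_rot":[0,0,0],"claw":74},
    {"delta_pos":[0,0,0.21],"delta_rot":[0,0,0],"claw":74},
    {"delta_pos":[-0.03,-0.05,0.25],"delta_rot":[0,0,0],"claw":74},
    {"delta_pos":[-0.04,-0.1,0.25],"delta_rot":[0,0,0],"claw":74},
    {"delta_pos":[-0.04,-0.15,0.25],"delta_rot":[0,0,0],"claw":74},
    {"delta_pos":[-0.04,-0.18,0.25],"delta_rot":[0,0,0],"claw":74},
    {"delta_pos":[-0.04,-0.18,0.25],"delta_rot":[0,0,0],"claw":74},
    {"delta_pos":[-0.04,-0.18,0.25],"delta_rot":[0,0,0],"claw":74}
  ]
}}

```text
time: 12.92
eef_pos: [0.3946, -0.4864, 0.2963]
tcp_rot: [0.54, -0.458, -0.539, -0.456]
contact_force: [-0.3, 1.1, 0.0]
opening: 0.864
```

```bash
python3 - <<'E'
from h import *
from plant import ctrl
st=ctrl.get_state();print(st["eef_pos"],st["contact_force"],st["time"])
S=ctrl.calibration("scene");im=ctrl.read_camera("scene");sd=ctrl.read_camera("side")
a=np.radians(9.75);Q=np.array([[np.cos(a),-np.sin(a),0],[np.sin(a),np.cos(a),0],[0,0,1]])
L=np.array([(sx*.026,sy*.035,.062) for sx in(-1,1) for sy in(-1,1)])
print("pred lid top in crop",(proj(S,np.array([.4354,-.3008,0])+L@Q.T)-[150,195])*[2.5,3.04])
A=cv2.resize(im[195:320,150:420],(675,380),interpolation=2);B=cv2.resize(sd[110:310,340:460],(0,0),fx=1,fy=1)
cv2.imwrite("pics/f.png",np.vstack([A,cv2.copyMakeBorder(sd[120:310,:],0,0,0,35,0)]))
E
```

```text
[ 0.3946 -0.4864  0.2963] [-0.338   1.0538  0.0007] 12.9167
pred lid top in crop [[ 94.0267 185.9912]
 [159.423  145.7134]
 [113.1379 237.3694]
 [179.8097 195.0406]]
```

View pics/f.png

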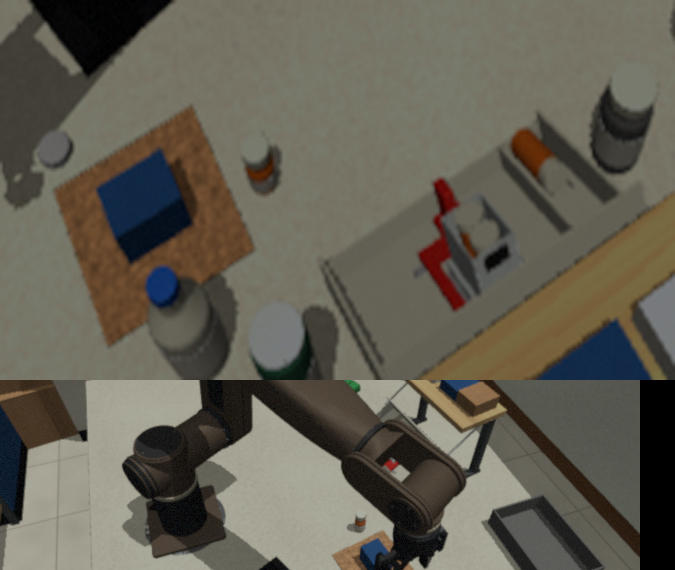

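The lid stands upright at crop (97..190,150..260), its top within 1–2 scene pixels of the mat-centred prediction. The base is in its nest with the catch home, and the bystanders are where they were.

```bash
python3 -c "
from plant import ctrl
print(ctrl.sign_off())"
```

```text
the job is handed in; nothing more can be done
None
```

The lid is off and standing open side down in the middle of the cork mat. The base is still in its nest with the catch home. I handed the job in at about 13 s.

- **Catch:** I pinched the red fin and slid it about 37.5 mm along the tin's +y. The end stop showed as 16 N with only 0.3 mm more motion, and the next picture showed the prongs over the tabs.
- **Lid:** I drew it straight off along the leaning axis against about 10 N. The wrist picture afterwards showed no slip in the grip, and the base stayed down. I lowered it onto the mat until contact read 6.6 N, then released it.
- **Last checks:** The final picture puts the lid a few mm or less from the predicted mat-centred position. The bystanders in that crop (flask, vial_a, vial_b, cap, spray, tub) look unmoved. The dish and organizer weren't in that crop, but the arm never went near them.
- **Disagreements:** An early pose fit was 5–6 px off at the lid's lower corners in the scene view. I dropped those corners, and the refit with the wrist view was mostly under a pixel. While I slid the catch, the wrist briefly read about 24 N of pull along the tin's axis, so I lowered the hand slightly.

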